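Nest the baking moulds on the board

ROBOT

A 7-joint arm with a two-finger parallel gripper is mounted at the origin on a cart in front of the work surface, level with it; the furniture and walls round the work are solid. World frame = base frame: x ahead of the robot, y to its left, z up, the work surface at z = 0. Lengths are in m, angles in rad, forces in N, time in s.
With the tool pointing down it reaches from about 0.425 to 0.875 m from the base axis. Payload 4.7 kg.
Tool frame: the origin (TCP) lies midway between the tips of the shut fingers; the grasp point (between the pads) lies 19 mm behind it; z points along the fingers, y is the line along which they close (so a half turn about z gives the same grasp; the last joint's range is limited). The gripper opens to 87 mm and grips with 3 to 60 N. Pads are 19 mm wide; open, the fingers measure 117 mm over their backs; the gripper's body (75 mm by 190 mm) begins 51 mm behind the grasp point.
Start: joints at [-1.162, 0.321, -0.07, 1.45, 0.023, 1.371, -0.057], TCP at [0.25, 0.6, 0.223] pointing down, gripper open.
Joint ranges: [-2.86, 2.86], [-0.3, 2.09], [-1.38, 1.24], [0.06, 2.45], [-1.56, 4.7], [0.09, 2.05], [-2.69, 2.69]. Speed limits (rad/s): [2.57, 2.57, 3.14, 3.14, 3.14, 3.14, 3.14].

INTERFACE

Orientations are given as a rotation vector (axis times angle).
In Python, from bench import ctrl gives the robot as it stands. The module is installed in compiled form; this text tells all that it offers.
- The arm moves only by the shell command python3 -m handwheel 'ROWS' [FORCE]. ROWS is JSON, a list of rows, each a list of 7 numbers: the finger opening in m, from 0 to 0.087, then the shift along the tool's x, y, z in m, then the turn, a rotation vector about the tool's x, y, z in degrees. A call has 1 to 12 rows; each row shifts and turns the commanded pose from where the row before left it, along the tool's axes as they then stand; what a row does not reach is not made up. A row lasts 1/8 s, in which the tool goes at most 62.5 mm and 10.7 degrees, less where a joint would pass 70% of its speed; a pose out of reach is approached as far as the arm can. A call is refused whole if a number of a shift passes 0.0625 or a number of a turn 10.7, either way. A call with a gripper value outside its range is refused whole. The fingers move at their own pace and stop on an object; FORCE is the grip in N (left out, the last holds). Time passes only in rows, so rows that do not move let the fingers close. It gives the time, the measured TCP pose, the force, the opening and the grip force at its end, in the units of the state.
- ctrl.get_state(): the state, without advancing time (a new reading comes with each control period).
- ctrl.get_image(name): name is "side" or "top" or "wrist"; returns (picture, depth): 480x640x3 uint8, blue, green, red; 480x640 float32, m along the optical axis (not along the pixel's ray), 0 where there is no reading.
- ctrl.camera_info(name): a dict with "intrinsics" (3x3 intrinsics, pixels), "R" (3x3) and "t" (3): a world point X has camera coordinates R X + t. Camera axes: x right, y down, z forward; pixel columns grow to the right and rows downward; lengths in m; the calibration is good to about 2 mm. A picture is of the moment at which its call begins: read the wrist's pose just before it. camera_info takes no time and is no camera call; for the wrist camera it gives the pose at the moment of the call.
- ctrl.close_job(): hands the job in; it is judged then, once.
The state is a dict: "time": time; "joint_positions": joint angles; "qd": joint speeds; "joint_torque": joint torques, N m; "position": TCP position; "tool_rot": TCP orientation; "ft_force": force on the tool from outside, world axes, zero at the start; "torque": the same for the moment, N m; "grip_width": opening from 0.0 (shut) to 1.0 (fully open); "grip_force": force on a finger pad.
Only numpy, scipy, OpenCV 4.12 (cv2) and the standard library are available. Lean on these libraries where they do the work, as an engineer would, in place of code of your own. Each camera call takes 0.05 s, during which the arm holds its last target. There are 200 camera calls.

TASK

Put the four round baking moulds away as one nest, upside down as they stand, in the middle of the round dark board: first the smallest, then each next larger one over it, the largest last, every mouth resting flat on the board. Leave the ribbon reel and the timer where they are.

Things in the scene. Friction and masses are not known exactly. Their poses are not given: they have to be found in the camera images.
- mould_1: the smallest of four round aluminium moulds (tapered cups), standing mouth down: outer diameter 28 mm at the mouth (plus a 1.3 mm bead), 22 mm at the closed end on top, 34 mm tall, wall about 2 mm, top 2.5 mm thick, about 20 g. Origin: centre of the mouth, at the underside; z up. 
- mould_2: the second smallest of four round aluminium moulds (tapered cups), standing mouth down: outer diameter 42 mm at the mouth (plus a 1.3 mm bead), 36 mm at the closed end on top, 42 mm tall, wall about 2 mm, top 2.5 mm thick, about 35 g. Origin: centre of the mouth, at the underside; z up. Fits over the next smaller one with 4 mm of play all round, mouth on the same surface
- mould_3: the second largest of four round aluminium moulds (tapered cups), standing mouth down: outer diameter 56 mm at the mouth (plus a 1.3 mm bead), 50 mm at the closed end on top, 50 mm tall, wall about 2 mm, top 2.5 mm thick, about 55 g. Origin: centre of the mouth, at the underside; z up. Fits over the next smaller one with 4 mm of play all round, mouth on the same surface
- mould_4: the largest of four round aluminium moulds (tapered cups), standing mouth down: outer diameter 70 mm at the mouth (plus a 1.3 mm bead), 64 mm at the closed end on top, 58 mm tall, wall about 2 mm, top 2.5 mm thick, about 80 g. Origin: centre of the mouth, at the underside; z up. Fits over the next smaller one with 4 mm of play all round, mouth on the same surface
- board: round dark wooden board, 120 mm across, 14 mm thick, fixed; the moulds go in its middle. Origin: centre of its underside, on the worktop; its flat top is 14 mm above that
- reel: bystander: reel of dark red ribbon lying flat, with white round ends, 68 mm across, 26 mm tall, loose; origin at the centre of its underside
- kitchen_timer: bystander: round white and green wind-up timer, 66 mm across, 50 mm tall, loose; origin at the centre of its underside
Not all that is in view belongs to the job. Leave any red look-alike of the mould_2 alone.

How it is judged:
On the way, in this order (a step that is already met when the one before it is completed fails the run):
1. the smallest mould stands mouth down in the middle of the board (z of mould_1 in the frame of board between 0.01 and 0.018 m and angle between mould_1's own z axis and vertical below 0.08 rad and horizontal distance between mould_1 and board below 0.015 m), for 0.2 s.
2. the second smallest stands over it on the board (all of step 1 and z of mould_2 in the frame of board between 0.01 and 0.018 m and angle between mould_2's own z axis and vertical below 0.08 rad and horizontal distance between mould_2 and mould_1 below 0.009 m), for 0.2 s.
3. the second largest stands over those on the board (all of step 2 and z of mould_3 in the frame of board between 0.01 and 0.018 m and angle between mould_3's own z axis and vertical below 0.08 rad and horizontal distance between mould_3 and mould_2 below 0.009 m), for 0.2 s.
4. the largest stands over them all on the board (all of step 3 and z of mould_4 in the frame of board between 0.01 and 0.018 m and angle between mould_4's own z axis and vertical below 0.08 rad and horizontal distance between mould_4 and mould_3 below 0.009 m), for 0.2 s.
At the end, for the whole second after the job is handed in: All four moulds stand upside down on the board, nested: the smallest within 15 mm of the board's centre, each larger one over the next smaller and within 9 mm of concentric with it, each mouth within 4 mm of the board's top, tilted less than 0.08 rad, at rest and released (all of step 4 and linear speed of each of mould_1, mould_2, mould_3, mould_4 below 0.01 m/s and angular speed of each of mould_1, mould_2, mould_3, mould_4 below 0.1 rad/s); the robot touches nothing.
It fails at once if the ribbon reel is moved more than 25 mm (distance of reel from where it was at the start of the episode above 0.025 m).
It fails at once if the timer is moved more than 25 mm (distance of kitchen_timer from where it was at the start of the episode above 0.025 m).
It also fails if it takes over 96 s, if anything falls off the work surface, if the arm or the gripper's body presses on something with over 40 N, if the wrist force passes 120 N, or if a joint passes its speed limit or range.

## Working session

There is one attempt and no reset: what is moved stays moved. The work goes in short steps, Python scripts to look and compute and a shell command to move; the robot and the scene stay as the last step left them, time stands still between calls to the robot, and variables do not carry over. Pictures are saved under pics/ and viewed, at most 14 in all, crops included, and the job is handed in when it is done.

```bash
mkdir -p pics; cat > h.py <<'E'
import numpy as np, cv2
from bench import ctrl
from scipy.spatial.transform import Rotation as Ro
def snap(n,f):
    im,d=ctrl.get_image(n); ci=ctrl.camera_info(n)
    cv2.imwrite('pics/%s.png'%f,im); np.savez('pics/%s.npz'%f,im=im,d=d,K=ci['intrinsics'],R=ci['R'],t=ci['t'])
def cloud(f):
    z=np.load('pics/%s.npz'%f); d=z['d']; v,u=np.mgrid[:480,:640]; K=z['K']
    P=np.stack([(u-K[0,2])/K[0,0]*d,(v-K[1,2])/K[1,1]*d,d],-1)
    W=(P-z['t'])@z['R']; W[d==0]=np.nan
    return W,z['im']
E
python3 - <<'E'
from h import *
s=ctrl.get_state(); print(s['time'],s['position'],s['tool_rot'],Ro.from_rotvec(s['tool_rot']).as_matrix().round(3))
snap('top','top0'); snap('side','side0')
print(ctrl.camera_info('wrist'))
E
```

```text
0.0 [0.24980862 0.59948499 0.22145664] [-6.15988531e-01 -3.08030478e+00  2.97265362e-03] [[-0.923  0.385 -0.001]
 [ 0.385  0.923 -0.002]
 [-0.    -0.002 -1.   ]]
{'intrinsics': array([[370.04428667,   0.        , 326.25248648],
       [  0.        , 370.04428667, 241.38761579],
       [  0.        ,   0.        ,   1.        ]]), 'R': array([[ 0.38496903,  0.92292495, -0.00289415],
       [ 0.89513094, -0.37260813,  0.24475248],
       [ 0.22480978, -0.09681277, -0.96958128]]), 't': array([-0.64850576, -0.02957674,  0.39012967])}
```

View pics/top0.png

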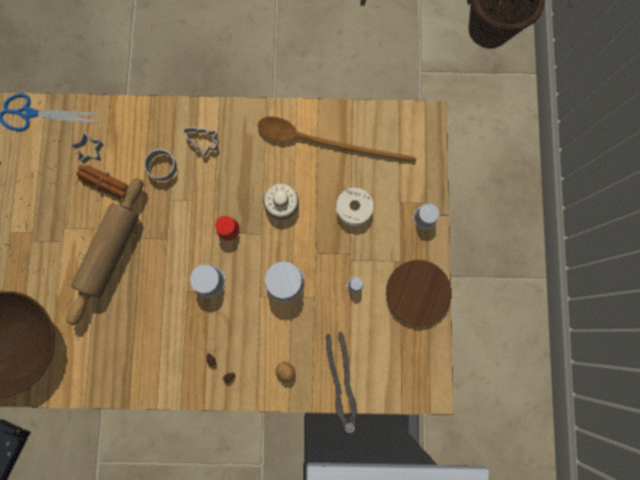

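View pics/side0.png

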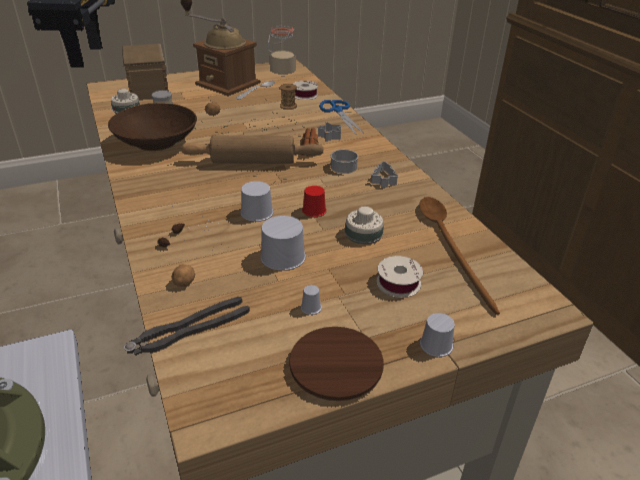

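Top view: grey cups at (355,285), (428,216), (207,281) and (285,281). The red look-alike is at (227,228), the board at (418,294), the reel at (354,208) and the timer at (281,202). Next I measure their positions and sizes, and confirm with an enlarged crop.

```bash
python3 - <<'E'
from h import *
W,im=cloud('top0')
for n,(u,v),lo,r in [('355',(355,285),.026,20),('428',(428,214),.034,25),('207',(207,280),.042,28),('285',(285,279),.05,28),('red',(227,227),.034,20),('board',(418,294),.011,42),('reel',(354,208),.02,26),('timer',(281,202),.02,26)]:
    S=W[v-r:v+r,u-r:u+r]; m=S[...,2]>lo
    m=m.astype(np.uint8); k,l,st,c=cv2.connectedComponentsWithStats(m)
    i=1+np.argmax(st[1:,4]); P=S[l==i]; zt=np.median(P[:,2]); T=P[abs(P[:,2]-zt)<.006]
    (cx,cy),R=cv2.minEnclosingCircle(T[:,:2].astype(np.float32))
    print(n,'centre',T.mean(0).round(4),'mec',round(cx,4),round(cy,4),'d',round(2*R*1000,1),'dA px',len(T),'r',round(np.hypot(cx,cy),3))
c=im[190:330,180:460]; cv2.imwrite('pics/crop0.png',cv2.resize(c,None,fx=2.8,fy=2.8,interpolation=cv2.INTER_CUBIC))
E
```

```text
355 centre [0.4655 0.078  0.0346] mec 0.4659 0.0778 d 23.1 dA px 127 r 0.472
428 centre [ 0.5949 -0.0515  0.0424] mec 0.5952 -0.0518 d 37.7 dA px 322 r 0.597
207 centre [0.4687 0.3449 0.0508] mec 0.4684 0.3453 d 51.0 dA px 653 r 0.582
285 centre [0.4687 0.2064 0.0588] mec 0.4692 0.2065 d 64.4 dA px 1058 r 0.513
red centre [0.5661 0.315  0.0429] mec 0.5668 0.3149 d 37.3 dA px 322 r 0.648
board centre [ 0.4545 -0.0369  0.0149] mec 0.4549 -0.0371 d 119.8 dA px 3319 r 0.456
reel centre [0.6111 0.0812 0.0267] mec 0.6115 0.0809 d 68.7 dA px 966 r 0.617
timer centre [0.6161 0.2166 0.0322] mec 0.6177 0.217 d 62.9 dA px 697 r 0.655
```

View pics/crop0.png

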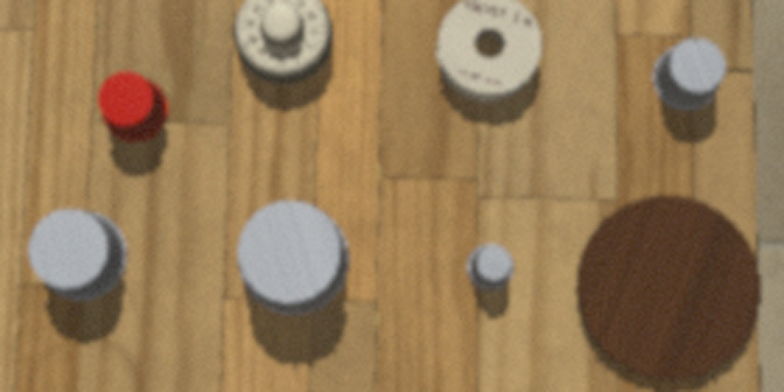

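The top diameters match the description: 22, 36, 50 and 64 mm for mould_1 (355,285), mould_2 (428,216), mould_3 (207,281) and mould_4 (285,281). The crop shows these four are grey, and only the cup at (227,228) is red. First I square the tool to the world axes, then head for mould_1.

```bash
python3 -m handwheel '[[0.07,0,0,0,0,0,-7.6],[0.07,0,0,0,0,0,-7.5],[0.07,0,0,0,0,0,-7.5],[0.07,-0.022,-0.052,0,0,0,0],[0.07,-0.022,-0.052,0,0,0,0],[0.07,-0.022,-0.052,0,0,0,0],[0.07,-0.022,-0.052,0,0,0,0],[0.07,-0.022,-0.052,0,0,0,0],[0.07,-0.022,-0.052,0,0,0,0],[0.07,-0.022,-0.052,0,0,0,0],[0.07,-0.022,-0.052,0,0,0,0],[0.07,-0.022,-0.052,0,0,0,0]]' 15
cat > go.py <<'E'
import sys; from h import *
s=ctrl.get_state(); M=Ro.from_rotvec(s['tool_rot']).as_matrix(); p=s['position']
print('t',s['time'],'p',p.round(4),'yaw y-axis',np.degrees(np.arctan2(M[1,1],M[0,1])).round(2),'zax',M[:,2].round(4),'q',np.round(s['joint_positions'],2),'grip',s['grip_width'],s['grip_force'],'f',np.round(s['ft_force'],2))
if len(sys.argv)>3: print('tool mm',(1000*M.T@(np.array(list(map(float,sys.argv[1:4])))-p)).round(1))
E
python3 go.py .466 .078 .20
```

```text
time: 1.6
position: [0.4481, 0.1301, 0.2224]
tool_rot: [0.0, 3.142, 0.0]
ft_force: [0.8, 1.0, 0.0]
grip_width: 0.803
grip_force: 0.0
t 1.6 p [0.4481 0.1301 0.2224] yaw y-axis 89.99 zax [ 1.e-04  3.e-04 -1.e+00] q [-0.63 -0.08  0.27  1.89  0.02  1.33  1.21] grip 0.8034397460787088 0.0 f [0.82 0.96 0.05]
tool mm [-17.9 -52.1  22.4]
```

```bash
python3 -m handwheel '[[0.06,-0.018,-0.052,0,0,0,0],[0.06,0,0,0.05,0,0,0],[0.06,0,0,0.05,0,0,0],[0.06,0,0,0.05,0,0,0],[0.06,0,0,0,0,0,0]]' 15; python3 go.py .466 .078 .008; python3 -c "
from h import *
snap('wrist','w1')"
```

```text
time: 2.22
position: [0.4621, 0.0788, 0.0692]
tool_rot: [-0.001, -3.133, 0.005]
ft_force: [0.4, -0.7, -0.6]
grip_width: 0.69
grip_force: 0.0
t 2.225 p [0.4621 0.0788 0.0692] yaw y-axis 89.96 zax [-0.0084 -0.0031 -1.    ] q [-0.57  0.08  0.35  2.07 -0.03  1.01  1.37] grip 0.690396567942327 0.0 f [ 0.41 -0.7  -0.58]
tool mm [-4.4 -0.6 61.2]
```

View pics/w1.png

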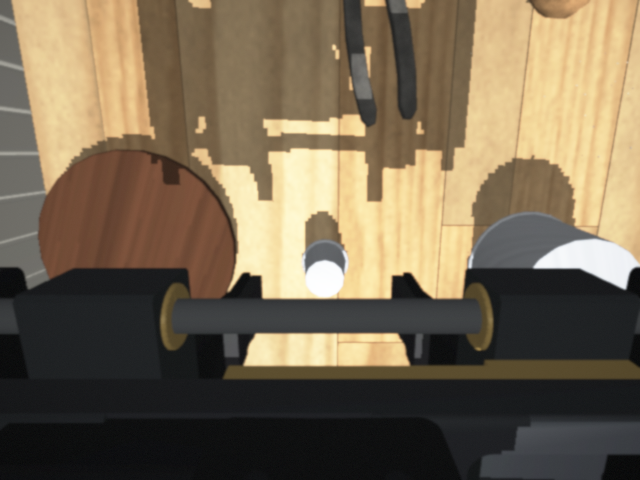

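The wrist view shows the small cup at (325,270), centred between the fingers. The tool is still settling, so I add a still row and then descend.

```bash
python3 -m handwheel '[[0.05,0,0,0,0,0,0],[0.05,0,0,0.03,0,0,0],[0.05,0,0,0,0,0,0],[0.05,0,0,0,0,0,0]]' 15; python3 go.py .466 .078 .008
```

```text
time: 2.78
position: [0.4672, 0.0803, 0.0444]
tool_rot: [0.001, 3.139, 0.002]
ft_force: [0.8, -0.3, 0.0]
grip_width: 0.575
grip_force: 0.0
t 2.775 p [0.4672 0.0803 0.0444] yaw y-axis 89.98 zax [ 0.0026  0.001  -1.    ] q [-0.56  0.12  0.35  2.09 -0.05  0.94  1.39] grip 0.5748386722836731 0.0 f [ 0.81 -0.28  0.01]
tool mm [ 1.3 -2.4 36.4]
```

```bash
python3 -m handwheel '[[0.05,0,-0.001,0.018,0,0,0],[0.05,0,0,0.017,0,0,0],[0.05,0,0,0,0,0,0],[0.0,0,0,0,0,0,0],[0.0,0,0,0,0,0,0],[0.0,0,0,0,0,0,0],[0.0,0,0,0,0,0,0],[0.0,0,0,0,0,0,0]]' 15; python3 go.py .466 .078 .008
```

```text
time: 3.78
position: [0.4663, 0.079, 0.0081]
tool_rot: [0.001, 3.141, 0.001]
ft_force: [0.4, 0.0, 5.1]
grip_width: 0.291
grip_force: 15.2
t 3.775 p [0.4663 0.079  0.0081] yaw y-axis 89.98 zax [ 8.e-04  3.e-04 -1.e+00] q [-0.55  0.18  0.35  2.11 -0.08  0.86  1.42] grip 0.291226653421183 15.15036775439512 f [0.41 0.03 5.12]
tool mm [ 0.3 -1.   0.1]
```

Gripped at a width of about 25 mm. Now I lift and carry it to the board.

```bash
python3 -m handwheel '[[0,0,0,-0.025,0,0,0],[0,0,0,-0.025,0,0,0],[0,0.0055,-0.039,0,0,0,0],[0,0.0055,-0.039,0,0,0,0],[0,0,-0.038,0,0,0,0],[0,0,0,0,0,0,0],[0,0,0,0,0,0,0],[0,0,0,0,0,0,0]]' 15; python3 go.py .455 -.037 .022
```

```text
time: 4.78
position: [0.4548, -0.0359, 0.0574]
tool_rot: [0.003, -3.141, -0.0]
ft_force: [0.5, 0.3, -1.3]
grip_width: 0.282
grip_force: 14.9
t 4.775 p [ 0.4548 -0.0359  0.0574] yaw y-axis 90.09 zax [-2.e-04  3.e-04 -1.e+00] q [-0.43  0.06  0.46  2.12 -0.03  0.97  1.63] grip 0.2821303763525467 14.930019274324877 f [ 0.51  0.33 -1.26]
tool mm [-0.2 -1.1 35.4]
```

```bash
python3 -m handwheel '[[0,0,-0.001,0.015,0,0,0],[0,0,0,0.012,0,0,0],[0,0,0,0.003,0,0,0],[0,0,0,0,0,0,0],[0,0,0,0,0,0,0]]' 15; python3 go.py .455 -.037 .022
```

```text
time: 5.4
position: [0.4551, -0.0381, 0.0278]
tool_rot: [0.001, 3.141, 0.0]
ft_force: [-0.9, -0.4, -0.7]
grip_width: 0.288
grip_force: 14.9
t 5.4 p [ 0.4551 -0.0381  0.0278] yaw y-axis 89.98 zax [ 6.e-04  1.e-04 -1.e+00] q [-0.42  0.11  0.47  2.14 -0.06  0.9   1.66] grip 0.2876528509019277 14.9300703323388 f [-0.86 -0.45 -0.72]
tool mm [0.1 1.1 5.8]
```

```bash
python3 -m handwheel '[[0,0,0,0.002,0,0,0],[0,0,0,0,0,0,0],[0,0,0,0,0,0,0]]' 15; python3 go.py .455 -.037 .022
```

```text
time: 5.78
position: [0.4549, -0.038, 0.0257]
tool_rot: [0.001, 3.141, 0.0]
ft_force: [0.1, -0.6, -0.3]
grip_width: 0.284
grip_force: 14.9
t 5.775 p [ 0.4549 -0.038   0.0257] yaw y-axis 89.98 zax [ 3.e-04  1.e-04 -1.e+00] q [-0.42  0.12  0.47  2.14 -0.07  0.9   1.66] grip 0.28430008435759424 14.92995820910437 f [ 0.15 -0.6  -0.33]
tool mm [-0.1  1.   3.7]
```

Width readings are just noise. I lower the rest of the way until contact.

```bash
python3 -m handwheel '[[0,0,0.001,0.002,0,0,0],[0,0,0,0.0015,0,0,0],[0,0,0,0,0,0,0],[0,0,0,0,0,0,0]]' 15; python3 go.py .455 -.037 .022
```

```text
time: 6.28
position: [0.4548, -0.0369, 0.0221]
tool_rot: [0.0, 3.142, 0.0]
ft_force: [-1.0, 1.2, 2.7]
grip_width: 0.289
grip_force: 15.0
t 6.275 p [ 0.4548 -0.0369  0.0221] yaw y-axis 89.98 zax [ 0.e+00  3.e-04 -1.e+00] q [-0.42  0.12  0.47  2.14 -0.07  0.89  1.66] grip 0.28923300615077013 15.045679915929213 f [-0.95  1.16  2.68]
tool mm [-0.2 -0.1  0.1]
```

```bash
python3 -m handwheel '[[0.04,0,0,0,0,0,0],[0.05,0,0,0,0,0,0],[0.06,0,0,0,0,0,0],[0.065,0,0,-0.03,0,0,0],[0.07,0,0,-0.05,0,0,0],[0.07,-0.047,-0.005,0,0,0,0],[0.07,-0.047,-0.005,0,0,0,0],[0.07,-0.046,-0.005,0,0,0,0],[0.07,0,0,0,0,0,0],[0.07,0,0,0,0,0,0],[0.07,0,0,0,0,0,0]]' 15; python3 go.py .595 -.0517 .016; python3 - <<'E'
from h import *
snap('wrist','w2'); snap('top','top1')
W,im=cloud('top1'); 
for v,u in [(285,412)]:
    S=W[250:340,380:460].reshape(-1,3); T=S[(S[:,2]>.04)&(S[:,2]<.055)&(abs(S[:,0]-.455)<.03)]; print(len(T),T.mean(0))
    print(cv2.minEnclosingCircle(T[:,:2].astype(np.float32)))
E
```

```text
time: 7.65
position: [0.5937, -0.052, 0.1021]
tool_rot: [-0.001, -3.141, -0.001]
ft_force: [0.4, -0.1, -0.3]
grip_width: 0.809
grip_force: 0.0
t 7.65 p [ 0.5937 -0.052   0.1021] yaw y-axis 89.97 zax [-5.e-04  7.e-04 -1.e+00] q [-0.38  0.32  0.5   1.75 -0.17  1.12  1.75] grip 0.8088103824182877 0.0 f [ 0.35 -0.13 -0.3 ]
tool mm [-1.4  0.3 86.1]
136 [ 0.45420943 -0.03568321  0.04822185]
((0.4544006288051605, -0.03607090190052986), 0.01125581469386816)
```

View pics/w2.png

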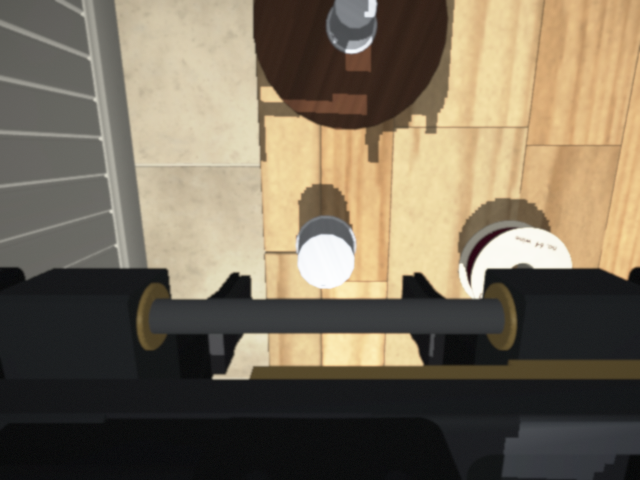

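Mould_1 stands on the board, mouth down, at (352,25) in the wrist view. The mould_2 cup at (326,262) is centred between the fingers. Descend and grip.

```bash
python3 -m handwheel '[[0.07,-0.001,0,0.03,0,0,0],[0.07,0,0,0.03,0,0,0],[0.07,0,0,0.016,0,0,0],[0.07,0,0,0.01,0,0,0],[0.07,0,0,0,0,0,0],[0.0,0,0,0,0,0,0],[0.0,0,0,0,0,0,0],[0.0,0,0,0,0,0,0],[0.0,0,0,0,0,0,0],[0.0,0,0,0,0,0,0]]' 15; python3 go.py .4545 -.036 .09
```

```text
time: 9.0
position: [0.596, -0.0521, 0.0163]
tool_rot: [0.001, 3.141, 0.0]
ft_force: [-1.0, 0.1, 1.0]
grip_width: 0.45
grip_force: 15.0
t 9.0 p [ 0.596  -0.0521  0.0163] yaw y-axis 89.98 zax [ 5.e-04  1.e-04 -1.e+00] q [-0.35  0.42  0.47  1.81 -0.23  0.96  1.79] grip 0.4503703335035323 15.009220442734659 f [-1.04  0.14  0.98]
tool mm [141.5  16.1 -73.7]
```

```bash
python3 -m handwheel '[[0,0,0,-0.035,0,0,0],[0,0,0,-0.035,0,0,0],[0,0.047,0.005,0,0,0,0],[0,0.047,0.005,0,0,0,0],[0,0.0467,0.0055,0,0,0,0],[0,0,0,0,0,0,0],[0,0,0,0,0,0,0],[0,0,0,0,0,0,0]]' 15; python3 go.py .455 -.0368 .03; python3 - <<'E'
from h import *
snap('side','s2'); snap('wrist','w3')
z=cv2.imread('pics/s2.png')[270:420,240:460]; cv2.imwrite('pics/s2c.png',cv2.resize(z,None,fx=3,fy=3))
E
```

```text
time: 10.0
position: [0.4565, -0.0368, 0.0864]
tool_rot: [0.001, 3.14, -0.001]
ft_force: [-0.0, -0.8, -0.7]
grip_width: 0.452
grip_force: 15.0
t 10.0 p [ 0.4565 -0.0368  0.0864] yaw y-axis 89.97 zax [ 1.2e-03 -6.0e-04 -1.0e+00] q [-0.47  0.02  0.5   2.09 -0.01  1.03  1.61] grip 0.4520384188657606 14.953259300091304 f [-0.05 -0.77 -0.73]
tool mm [ 1.6  0.  56.4]
```

View pics/s2c.png

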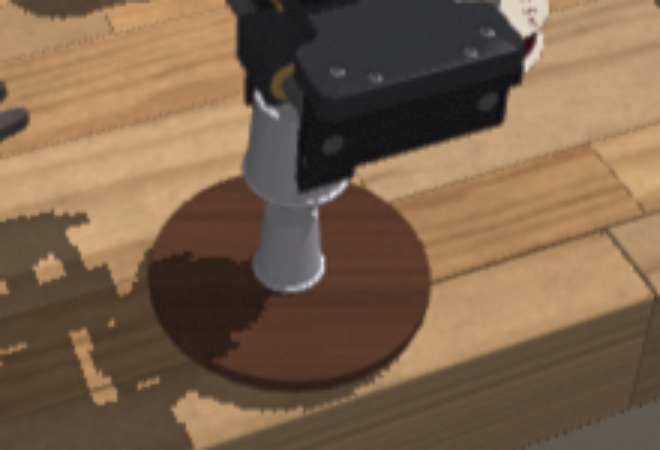

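Mould_2 is held upright directly over mould_1 (crop around (290,200)). I lower it in steps, watching the force.

```bash
python3 -m handwheel '[[0,0.0005,0,0.015,0,0,0],[0,0,0,0.01,0,0,0],[0,0,0,0.005,0,0,0],[0,0,0,0,0,0,0],[0,0,0,0,0,0,0]]' 15; python3 go.py .455 -.0368 .03
```

```text
time: 10.72
position: [0.4549, -0.0366, 0.0563]
tool_rot: [0.001, 3.141, 0.0]
ft_force: [-1.2, 0.4, 0.6]
grip_width: 0.455
grip_force: 15.0
t 10.725 p [ 0.4549 -0.0366  0.0563] yaw y-axis 89.98 zax [ 5.e-04  1.e-04 -1.e+00] q [-0.47  0.06  0.51  2.12 -0.04  0.97  1.63] grip 0.4554338929646404 14.953293061698787 f [-1.2   0.41  0.63]
tool mm [-0.1 -0.2 26.3]
```

```bash
python3 -m handwheel '[[0,0,0,0.008,0,0,0],[0,0,0,0.008,0,0,0],[0,0,0,0.006,0,0,0],[0,0,0,0.002,0,0,0],[0,0,0,0,0,0,0],[0,0,0,0,0,0,0]]' 15; python3 go.py .455 -.0368 .03
```

```text
time: 11.48
position: [0.4549, -0.0366, 0.0322]
tool_rot: [0.001, 3.141, 0.0]
ft_force: [0.0, -0.7, 0.6]
grip_width: 0.454
grip_force: 15.0
t 11.475 p [ 0.4549 -0.0366  0.0322] yaw y-axis 89.98 zax [ 5.e-04  1.e-04 -1.e+00] q [-0.46  0.11  0.51  2.14 -0.06  0.91  1.65] grip 0.45379815876066876 14.953274754225276 f [ 0.05 -0.75  0.64]
tool mm [-0.1 -0.2  2.2]
```

```bash
python3 -m handwheel '[[0,0,0,0.002,0,0,0],[0,0,0,0,0,0,0],[0,0,0,0,0,0,0]]' 15; python3 go.py .455 -.0368 .03
```

```text
time: 11.85
position: [0.455, -0.0365, 0.0303]
tool_rot: [0.001, 3.141, 0.0]
ft_force: [1.0, 0.0, 0.9]
grip_width: 0.449
grip_force: 15.0
t 11.85 p [ 0.455  -0.0365  0.0303] yaw y-axis 89.98 zax [ 8.e-04  2.e-04 -1.e+00] q [-0.46  0.11  0.51  2.14 -0.07  0.91  1.66] grip 0.44901480086514234 15.008395817130804 f [0.97 0.03 0.95]
tool mm [-0.  -0.3  0.3]
```

```bash
python3 -m handwheel '[[0.055,0,0,0,0,0,0],[0.06,0,0,0,0,0,0],[0.07,0,0,0,0,0,0],[0.08,0,0,-0.03,0,0,0],[0.08,0,0,-0.06,0,0,0],[0.08,-0.007,0.05,0,0,0,0],[0.08,-0.007,0.055,0,0,0,0],[0.08,0,0.055,0,0,0,0],[0.08,0,0.055,0,0,0,0],[0.08,0,0.055,0,0,0,0],[0.08,0,0.055,0,0,0,0],[0.08,0,0.055,0,0,0,0]]' 15; python3 - <<'E'
from h import *
snap('top','top2')
W,im=cloud('top2'); 
S=W[240:340,370:470].reshape(-1,3); T=S[(S[:,2]>.04)&(S[:,2]<.07)&(abs(S[:,0]-.455)<.035)]; print(len(T),T.mean(0))
print(cv2.minEnclosingCircle(T[:,:2].astype(np.float32)))
E
python3 go.py .4687 .345 .024
```

```text
time: 13.35
position: [0.4686, 0.3451, 0.1199]
tool_rot: [-0.001, -3.142, 0.0]
ft_force: [1.9, 0.1, -0.3]
grip_width: 0.917
grip_force: 0.0
384 [ 0.45403454 -0.03462914  0.05557516]
((0.45475083589553833, -0.035471152514219284), 0.018940314650535583)
t 13.4 p [0.466  0.3548 0.1198] yaw y-axis 90.49 zax [-0.      0.0064 -1.    ] q [-0.85  0.25  0.19  1.75 -0.06  1.14  0.93] grip 0.9186672776954146 0.0 f [-0.62  8.1   0.73]
tool mm [ -2.6 -10.5  95.7]
```

Mould_2's top is at z = 0.056, so it is nested flat on the board. Settle, then go down to mould_3.

```bash
python3 -m handwheel '[[0.087,0,0,0,0,0,0],[0.087,0,0,0,0,0,0],[0.087,0,0,0,0,0,0]]' 15; python3 go.py .4687 .345 .024; python3 -c "
from h import *
snap('wrist','w4')"
```

```text
time: 13.78
position: [0.4693, 0.3417, 0.1202]
tool_rot: [0.005, 3.141, -0.001]
ft_force: [0.2, -1.0, -0.2]
grip_width: 0.995
grip_force: 0.0
t 13.775 p [0.4693 0.3417 0.1202] yaw y-axis 89.84 zax [ 1.e-04 -4.e-04 -1.e+00] q [-0.85  0.25  0.2   1.76 -0.05  1.14  0.93] grip 0.9949125666130438 0.0 f [ 0.16 -1.02 -0.15]
tool mm [ 0.7  3.3 96.2]
```

View pics/w4.png

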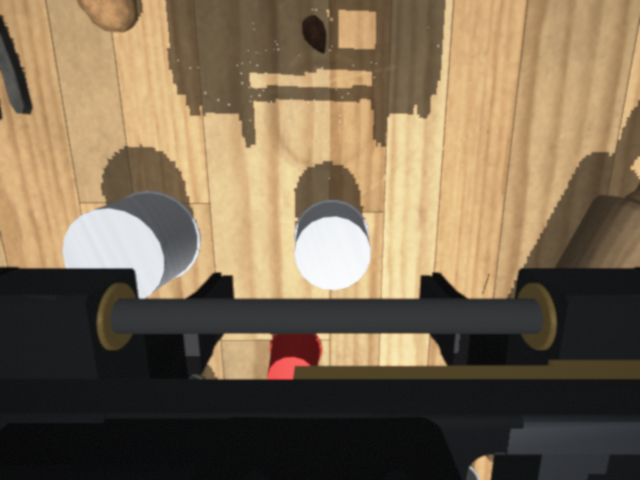

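The mould_3 cup at (332,247) is about centred and the left finger clears mould_4. I shift +2 mm in y, descend and grip.

```bash
python3 -m handwheel '[[0.087,0,0.0015,0.03,0,0,0],[0.087,0,0,0.03,0,0,0],[0.087,0,0,0.02,0,0,0],[0.087,0,0,0.016,0,0,0],[0.087,0,0,0,0,0,0],[0.0,0,0,0,0,0,0],[0.0,0,0,0,0,0,0],[0.0,0,0,0,0,0,0],[0.0,0,0,0,0,0,0],[0.0,0,0,0,0,0,0],[0.0,0,0,0,0,0,0]]' 15; python3 go.py .4545 -.036 .09
```

```text
time: 15.2
position: [0.4689, 0.3451, 0.0244]
tool_rot: [0.001, 3.141, 0.001]
ft_force: [0.5, -0.1, 1.6]
grip_width: 0.614
grip_force: 15.0
t 15.2 p [0.4689 0.3451 0.0244] yaw y-axis 89.98 zax [ 4.e-04  4.e-04 -1.e+00] q [-0.84  0.36  0.19  1.84 -0.08  0.96  0.95] grip 0.6141249617513865 15.029920189990662 f [ 0.52 -0.14  1.64]
tool mm [  14.3 -381.1  -65.8]
```

```bash
python3 -m handwheel '[[0,0,0,-0.045,0,0,0],[0,0,0,-0.045,0,0,0],[0,0,-0.03,0,0,0,0],[0,0,-0.05,0,0,0,0],[0,0,-0.05,0,0,0,0],[0,0.007,-0.05,0,0,0,0],[0,0.007,-0.05,0,0,0,0],[0,0,-0.05,0,0,0,0],[0,0,-0.05,0,0,0,0],[0,0,-0.0365,0,0,0,0],[0,0,-0.015,0,0,0,0],[0,0,0,0,0,0,0]]' 15;python3 -m handwheel '[[0,0,0,0,0,0,0],[0,0,0,0,0,0,0],[0,0,0,0,0,0,0]]' 15; python3 go.py .455 -.0366 .038; python3 - <<'E'
from h import *
snap('side','s3')
z=cv2.imread('pics/s3.png')[250:420,240:460]; cv2.imwrite('pics/s3c.png',cv2.resize(z,None,fx=3,fy=3))
E
```

```text
time: 16.7
position: [0.4546, -0.0367, 0.114]
tool_rot: [-0.003, -3.142, -0.001]
ft_force: [0.5, 0.3, 0.3]
grip_width: 0.611
grip_force: 15.0
time: 17.08
position: [0.4547, -0.0357, 0.114]
tool_rot: [-0.002, 3.142, 0.0]
ft_force: [-0.4, 0.1, -0.5]
grip_width: 0.613
grip_force: 15.0
t 17.075 p [ 0.4547 -0.0357  0.114 ] yaw y-axis 90.08 zax [ 0.  0. -1.] q [-0.48 -0.02  0.5   2.06  0.01  1.1   1.59] grip 0.6127329784493818 14.961780843150336 f [-0.37  0.13 -0.49]
tool mm [-0.3 -0.9 76. ]
```

View pics/s3c.png

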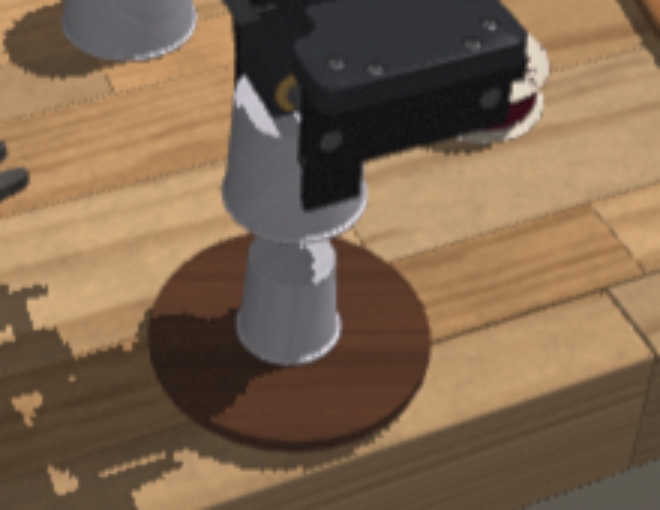

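Mould_3 is upright and concentric above mould_2 (crop around (290,240)). Lower it.

```bash
python3 -m handwheel '[[0,0,0,0.02,0,0,0],[0,0,0,0.015,0,0,0],[0,0,0,0.005,0,0,0],[0,0,0,0.005,0,0,0],[0,0,0,0,0,0,0],[0,0,0,0,0,0,0]]' 15; python3 go.py .455 -.0368 .038
```

```text
time: 17.88
position: [0.455, -0.0366, 0.0694]
tool_rot: [0.001, 3.141, 0.0]
ft_force: [-0.1, -0.3, 0.0]
grip_width: 0.614
grip_force: 15.0
t 17.875 p [ 0.455  -0.0366  0.0694] yaw y-axis 89.98 zax [ 7.e-04  1.e-04 -1.e+00] q [-0.47  0.04  0.51  2.11 -0.03  1.    1.62] grip 0.614487099154256 14.961846946680453 f [-0.06 -0.33  0.03]
tool mm [-0.  -0.2 31.4]
```

```bash
python3 -m handwheel '[[0,0,0,0.01,0,0,0],[0,0,0,0.01,0,0,0],[0,0,0,0.006,0,0,0],[0,0,0,0.003,0,0,0],[0,0,0,0,0,0,0],[0,0,0,0,0,0,0]]' 15; python3 go.py .455 -.0368 .038
```

```text
time: 18.62
position: [0.4549, -0.0366, 0.0403]
tool_rot: [0.001, 3.141, 0.0]
ft_force: [-1.0, 0.7, -1.0]
grip_width: 0.61
grip_force: 15.0
t 18.625 p [ 0.4549 -0.0366  0.0403] yaw y-axis 89.98 zax [ 5.e-04  1.e-04 -1.e+00] q [-0.47  0.09  0.51  2.13 -0.06  0.93  1.65] grip 0.610422898513379 14.961820281750988 f [-1.02  0.74 -1.05]
tool mm [-0.1 -0.2  2.3]
```

```bash
python3 -m handwheel '[[0,0,0,0.002,0,0,0],[0,0,0,0,0,0,0],[0,0,0,0,0,0,0]]' 15; python3 go.py .455 -.0368 .038
```

```text
time: 19.0
position: [0.455, -0.0365, 0.0384]
tool_rot: [0.001, 3.141, 0.0]
ft_force: [0.6, 0.4, 1.7]
grip_width: 0.615
grip_force: 15.0
t 19.0 p [ 0.455  -0.0365  0.0384] yaw y-axis 89.98 zax [ 9.e-04  2.e-04 -1.e+00] q [-0.47  0.09  0.51  2.13 -0.06  0.92  1.65] grip 0.6154629620456676 15.026431916921865 f [0.62 0.43 1.67]
tool mm [ 0.  -0.3  0.4]
```

```bash
python3 -m handwheel '[[0.065,0,0,0,0,0,0],[0.075,0,0,0,0,0,0],[0.087,0,0,0,0,0,0],[0.087,0,0,-0.03,0,0,0],[0.087,0,0,-0.06,0,0,0],[0.087,-0.007,0.049,0,0,0,0],[0.087,-0.007,0.05,0,0,0,0],[0.087,0,0.05,0,0,0,0],[0.087,0,0.05,0,0,0,0],[0.087,0,0.044,0,0,0,0],[0.087,0,0,0,0,0,0],[0.087,0,0,0,0,0,0]]' 15; python3 -m handwheel '[[0.087,0,0,0,0,0,0],[0.087,0,0,0,0,0,0]]'; python3 - <<'E'
from h import *
snap('top','top3'); snap('wrist','w5')
W,im=cloud('top3'); 
S=W[240:340,370:470].reshape(-1,3); T=S[(S[:,2]>.055)&(S[:,2]<.08)&(abs(S[:,0]-.455)<.04)]; print(len(T),T.mean(0))
print(cv2.minEnclosingCircle(T[:,:2].astype(np.float32)))
E
python3 go.py .4690 .2064 .032
```

```text
time: 20.5
position: [0.4686, 0.2057, 0.1277]
tool_rot: [-0.001, -3.141, 0.002]
ft_force: [0.3, -0.3, 0.2]
grip_width: 1.001
grip_force: 0.0
time: 20.75
position: [0.4689, 0.2053, 0.1282]
tool_rot: [0.004, 3.141, 0.0]
ft_force: [-0.7, 0.0, -0.0]
grip_width: 1.001
grip_force: 0.0
683 [ 0.45481406 -0.03524375  0.06455194]
((0.45554447174072266, -0.036009781062603), 0.02554861269891262)
t 20.85 p [0.4689 0.2058 0.1282] yaw y-axis 89.91 zax [ 2.e-04  2.e-04 -1.e+00] q [-0.73  0.1   0.28  1.92 -0.03  1.13  1.13] grip 0.9999719264324584 0.0 f [ 0.16  0.19 -0.19]
tool mm [-0.1  0.6 96.2]
```

View pics/w5.png

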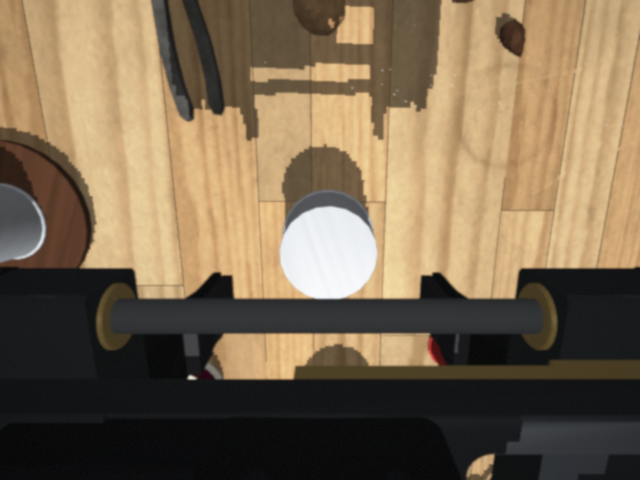

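Mould_3's top is at z = 0.0645, so it is seated. Mould_4 at (328,252) is centred between the fingers. Descend and grip.

```bash
python3 -m handwheel '[[0.087,0,0.0005,0.03,0,0,0],[0.087,0,0,0.03,0,0,0],[0.087,0,0,0.02,0,0,0],[0.087,0,0,0.016,0,0,0],[0.087,0,0,0,0,0,0],[0.087,0,0,0,0,0,0],[0.0,0,0,0,0,0,0],[0.0,0,0,0,0,0,0],[0.0,0,0,0,0,0,0],[0.0,0,0,0,0,0,0],[0.0,0,0,0,0,0,0]]' 15; python3 go.py .4550 -.0366 .09
```

```text
time: 22.22
position: [0.469, 0.2071, 0.0325]
tool_rot: [0.001, 3.141, 0.001]
ft_force: [-0.8, -0.3, 3.5]
grip_width: 0.779
grip_force: 15.1
t 22.225 p [0.469  0.2071 0.0325] yaw y-axis 89.98 zax [ 6.e-04  4.e-04 -1.e+00] q [-0.72  0.22  0.27  2.   -0.07  0.93  1.16] grip 0.7789180303598943 15.06876524319523 f [-0.79 -0.28  3.5 ]
tool mm [  13.9 -243.7  -57.6]
```

```bash
python3 -m handwheel '[[0,0,0,-0.045,0,0,0],[0,0,0,-0.045,0,0,0],[0,0,-0.03,0,0,0,0],[0,0,-0.05,0,0,0,0],[0,0.007,-0.05,0,0,0,0],[0,0.0068,-0.05,0,0,0,0],[0,0,-0.0437,0,0,0,0],[0,0,-0.02,0,0,0,0],[0,0,0,0,0,0,0],[0,0,0,0,0,0,0],[0,0,0,0,0,0,0],[0,0,0,0,0,0,0]]' 15; python3 go.py .455 -.0366 .0465; python3 - <<'E'
from h import *
snap('side','s4')
z=cv2.imread('pics/s4.png')[230:420,240:460]; cv2.imwrite('pics/s4c.png',cv2.resize(z,None,fx=3,fy=3))
E
```

```text
time: 23.72
position: [0.4548, -0.0359, 0.122]
tool_rot: [0.002, -3.141, -0.0]
ft_force: [0.6, -0.7, -1.1]
grip_width: 0.772
grip_force: 15.0
t 23.725 p [ 0.4548 -0.0359  0.122 ] yaw y-axis 90.07 zax [-2.e-04  0.e+00 -1.e+00] q [-0.49 -0.03  0.5   2.05  0.02  1.11  1.58] grip 0.7720505342147655 14.956903898491873 f [ 0.58 -0.72 -1.11]
tool mm [-0.2 -0.7 75.5]
```

View pics/s4c.png

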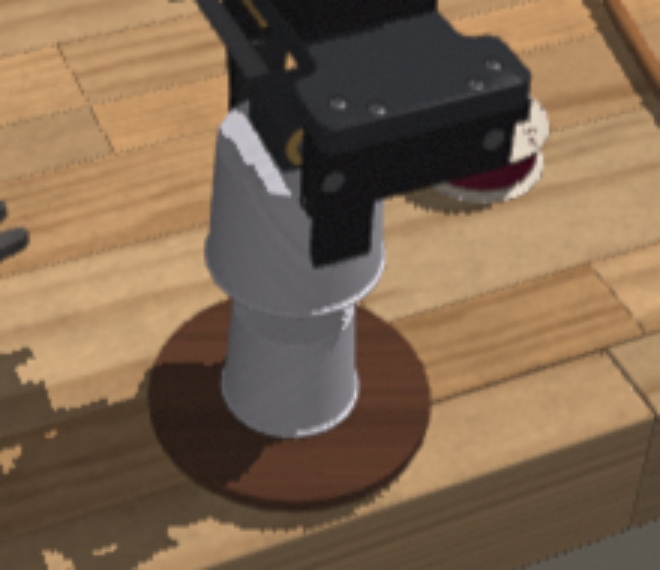

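Mould_4 is upright and concentric above mould_3 (crop around (292,310)). Lower it in steps.

```bash
python3 -m handwheel '[[0,0,0,0.02,0,0,0],[0,0,0,0.015,0,0,0],[0,0,0,0.005,0,0,0],[0,0,0,0.005,0,0,0],[0,0,0,0,0,0,0],[0,0,0,0,0,0,0]]' 15; python3 go.py .455 -.0366 .0465
```

```text
time: 24.52
position: [0.4552, -0.0368, 0.0774]
tool_rot: [0.001, 3.141, 0.0]
ft_force: [-0.3, -0.1, -0.0]
grip_width: 0.771
grip_force: 15.0
t 24.525 p [ 0.4552 -0.0368  0.0774] yaw y-axis 89.98 zax [ 8.e-04  2.e-04 -1.e+00] q [-0.48  0.03  0.51  2.1  -0.02  1.01  1.61] grip 0.7709544006826514 14.957017070992151 f [-0.25 -0.07 -0.05]
tool mm [ 0.2  0.2 30.9]
```

```bash
python3 -m handwheel '[[0,0,0,0.01,0,0,0],[0,0,0,0.01,0,0,0],[0,0,0,0.005,0,0,0],[0,0,0,0.003,0,0,0],[0,0,0,0,0,0,0],[0,0,0,0,0,0,0]]' 15; python3 go.py .455 -.0366 .0465
```

```text
time: 25.28
position: [0.4551, -0.0368, 0.0493]
tool_rot: [0.001, 3.141, 0.0]
ft_force: [0.1, 0.7, -1.5]
grip_width: 0.775
grip_force: 15.0
t 25.275 p [ 0.4551 -0.0368  0.0493] yaw y-axis 89.98 zax [ 5.e-04  1.e-04 -1.e+00] q [-0.47  0.08  0.52  2.13 -0.05  0.95  1.64] grip 0.7745867788955586 14.9569945751864 f [ 0.13  0.75 -1.49]
tool mm [0.1 0.2 2.8]
```

```bash
python3 -m handwheel '[[0,0,0,0.0015,0,0,0],[0,0,0,0.0012,0,0,0],[0,0,0,0,0,0,0],[0,0,0,0,0,0,0]]' 15; python3 go.py .455 -.0366 .0465
```

```text
time: 25.78
position: [0.455, -0.0367, 0.0465]
tool_rot: [0.001, 3.141, 0.0]
ft_force: [-0.3, -0.1, 1.9]
grip_width: 0.773
grip_force: 15.0
t 25.775 p [ 0.455  -0.0367  0.0465] yaw y-axis 89.98 zax [ 3.e-04  1.e-04 -1.e+00] q [-0.47  0.08  0.52  2.13 -0.05  0.94  1.64] grip 0.7725950040339284 15.014612242302974 f [-0.31 -0.11  1.93]
tool mm [-0.   0.1  0. ]
```

```bash
python3 -m handwheel '[[0.08,0,0,0,0,0,0],[0.087,0,0,0,0,0,0],[0.087,0,0,0,0,0,0],[0.087,0,0,-0.03,0,0,0],[0.087,0,0,-0.06,0,0,0],[0.087,0,0.06,-0.02,0,0,0],[0.087,0,0.06,0,0,0,0],[0.087,0,0.06,0,0,0,0],[0.087,0,0,0,0,0,0],[0.087,0,0,0,0,0,0],[0.087,0,0,0,0,0,0]]' 15; python3 - <<'E'
from h import *
snap('top','top4'); snap('side','s5')
W,im=cloud('top4'); 
S=W[230:345,365:475].reshape(-1,3); T=S[(S[:,2]>.06)&(S[:,2]<.09)&(abs(S[:,0]-.455)<.045)]; print(len(T),T.mean(0),np.percentile(T[:,2],[5,95]))
print(cv2.minEnclosingCircle(T[:,:2].astype(np.float32)))
E
python3 go.py
```

```text
time: 27.15
position: [0.4551, 0.1409, 0.156]
tool_rot: [-0.005, -3.141, 0.0]
ft_force: [0.3, -0.0, -0.6]
grip_width: 1.001
grip_force: 0.0
1137 [ 0.45470355 -0.03530881  0.07236747] [0.06885929 0.07540194]
((0.455441951751709, -0.03607231751084328), 0.0326879657804966)
t 27.25 p [0.4551 0.1412 0.1562] yaw y-axis 89.83 zax [ 1.e-04  1.e-04 -1.e+00] q [-0.67 -0.01  0.31  1.97  0.    1.19  1.21] grip 1.0041876967112466 0.0 f [0.2  0.53 0.1 ]
```

View pics/s5.png

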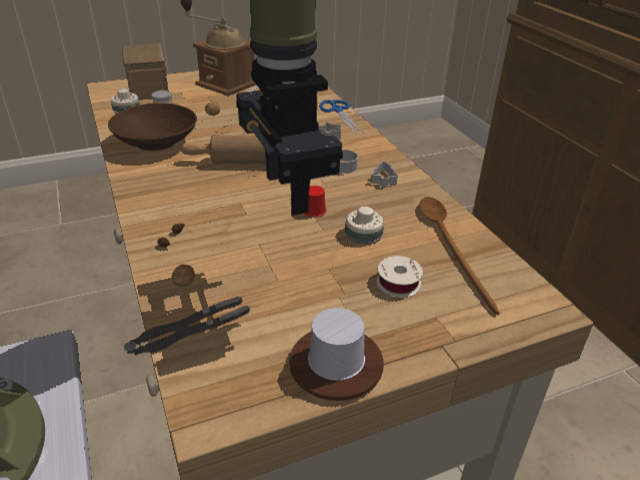

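The largest mould stands flat on the board at (337,345), with its top at z = 0.072. The reel (400,277) and timer (365,226) have not moved, and the arm touches nothing. Hand in.

```bash
python3 -c "
from bench import ctrl
print(ctrl.close_job())"
```

```text
the job is handed in; nothing more can be done
None
```

I stacked the four moulds as one nest, smallest first, mouth down in the middle of the board, left the reel, timer and red cup alone, and handed the job in at about 27 s; it returned no verdict.

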